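# Pause the label printer, then hold its cover open

## Task

On the shared table, take the stylus tool out of its wooden stand, use its tip to press the label printer's small recessed pause key all the way in for about half a second while the cover is still shut, and put the stylus back in the stand's hole, seated upright on its collar. Then raise the printer's cover by its front tab and hold it open at 50 degrees so that a colleague can look at the roll: the cover springs shut, so finish while still holding it there, steady. Leave everything else on the table where it is.

Things in the scene. Friction and masses are not known exactly. Their poses are not given: they have to be found in the camera images.
- printer: White desktop label printer, fixed; 200 mm deep (x), 225 wide (y), 114 high. Origin: centre of its underside; x runs from its front (facing the robot) to its rear, y to its left, z up. The right 160 mm of its top is the hinged grey cover, its hinge at x +55, y -32.5, z 106 mm; the left 65 mm is a control strip, top at 114 mm, with display, recessed pause key (x +10, y +80) and a flush bar.
- cover (a joint): Opening angle of the printer's cover in rad: 0 shut, growing as the front edge rises, stop at 1.4. 50 degrees is 0.873. A spring (0.10 Nm/rad, relaxed at -1.5 rad) and its weight (about 0.25 kg) close it from any angle; holding the tab at 50 degrees takes about 2 N.
- cover_hinge (a point): Point on the cover's hinge axis, at mid-width of the cover, 106 mm above the table; the hinge axis runs along the printer's y. The cover is a plate 153 mm deep, 156 mm wide, 12 mm thick, its mid-plane through the hinge axis.
- cover_tab (a point): Grip point in the cover's lift tab, which juts 45 mm out from the middle of the cover's front edge, beyond the housing, free space below: 24 mm wide (y), 10 mm thick. The point is on its mid-plane, 185 mm from the hinge axis, 16 mm from the tab's end, 106 mm above the table when shut; it moves on a circle about the hinge axis. Axes turn with the cover; when shut they are the printer's.
- key_top (a point): Centre of the top of the pause key: a grey round button 13 mm across in a round 18 mm pocket in the control strip. At rest its top lies 6 mm below the strip (108 mm above the table); it is pressed straight down. It is the only hole in the strip, 80 mm to the left of and 10 mm behind the printer's centre.
- key (a joint): Travel of the pause key in m: 0 at rest, 0.004 fully in (about 4 N); it springs back.
- stylus_grip (a point): Middle of the stylus's black round handle, 14 mm across, 66 mm long. The tool (116 mm, 60 g) stands upright in the stand, tip down: below the handle a collar 30 mm across, 6 mm thick (underside 38 mm below this point) rests on the stand's top; then a 12 mm shank for 20 mm and a 7 mm tip for 25 mm. z points up, from tip to handle. Seated, this point is 98 mm above the table.
- stylus_tip (a point): Flat end of the stylus's steel tip, 83 mm below stylus_grip along the tool.
- stylus: The stylus tool; origin at the tip's end, z along the tool towards the handle.
- stand: Wooden stand for the stylus, a block 70 x 70 x 60 mm fixed to the table, left or right of the printer; origin at the centre of its underside. In the middle of its top (z = 60 mm) an upright round hole, 18 mm across and 54 mm deep.
- mug: White mug, 80 mm across, 90 mm high, with a handle; origin under its centre. Not to be moved.
- label_roll: Spare paper label roll lying flat, 90 mm across, 50 mm high; origin under its centre. Not to be moved.
- bottle: Clear bottle, 64 mm across, 190 mm high; origin under its centre. Not to be moved.
- pen_cup: Square plywood pen cup, 70 mm wide, 90 mm high, with pens up to 175 mm; origin under its centre. Not to be moved.
- mouse: Black computer mouse, 100 x 58 x 30 mm; origin under its centre. Not to be moved.
- eraser: Rubber block eraser, 50 x 30 x 20 mm; origin under its centre. Not to be moved.
Things that resemble listed ones, but are neither listed nor needed, are in the scene too. What is shaped like the stylus but purple is not meant.

How it is judged:
By the outcome, as a careful person would: the job done as asked, in the order asked, and still so for the second after the job is handed in, while the arm keeps its last pose, push and grip.
It also fails if it takes over 67 s, if anything falls off the work surface, if the arm or the gripper's body presses on something with over 40 N, if the wrist force passes 120 N, or if a joint passes its speed limit or range.

## Robot

A 6-joint arm with a two-finger parallel gripper is mounted at the origin on the work surface. World frame = base frame: x ahead of the robot, y to its left, z up, the work surface at z = 0. Lengths are in m, angles in rad, forces in N, time in s.
With the tool pointing down it reaches from about 0.25 to 0.775 m from the base axis. Payload 4 kg.
Tool frame: the origin (TCP) lies midway between the tips of the shut fingers; the grasp point (between the pads) lies robot.grip_point_offset behind it (robot.grip_point_offset is the distance from the TCP to the grasp point, in m); z points along the fingers, x is the direction in which the jaws open and shut, and the axes are right-handed (so a half turn about z gives the same grasp; the last joint's range is limited). The gripper opens to 94 mm and grips with 3 to 60 N. Pads are 16 mm wide; open, the fingers measure 119 mm over their backs; the gripper's body (75 mm by 177 mm) begins 78 mm behind the grasp point.
Start: joints at [1.036, 0.087, 1.371, -0, 1.684, -0.103], TCP at [0.23, 0.5, 0.206] pointing down, gripper open.
Joint ranges: [-3.1, 3.1], [-0.76, 2.03], [0.27, 2.55], [-1.08, 4.22], [0.17, 2.65], [-2.57, 2.57]. Speed limits (rad/s): [2.79, 2.79, 3.14, 3.14, 3.14, 3.14].

## Interface

Orientations are given as [roll, pitch, yaw] about the fixed x, y, z axes, in that order (R = Rz(yaw) Ry(pitch) Rx(roll)).
In Python, from bench import robot, optics, finder gives the robot as it stands. The module is installed in compiled form; this text tells all that it offers.
- The arm moves only by the tool arm_command, never from a script. Its argument "plan" is a list of rows, each a list of 5 numbers: the opening, from 0 (shut) to 1 (fully open), then the shift along the world's x, y, z in m, then the turn about the world's z in degrees. A call has 1 to 10 rows; each row is the pose to reach, as a shift and turn from the pose commanded when the call began; what a row does not reach only later rows make up. A row lasts 1/8 s, in which the tool goes at most 62.5 mm and 10.7 degrees, less where a joint would pass 70% of its speed; a pose out of reach is approached as far as the arm can. A call with a gripper value outside its range is refused whole. The fingers move at their own pace and stop on an object; the grip force is fixed at half the most. Time passes only in rows, so rows that repeat a pose let the fingers close. It gives the time, the measured TCP pose, the force and the opening at its end, in the units of the state.
- robot.get_obs(): the state, without advancing time (a new reading comes with each control period).
- optics.snapshot(name): name is "scene" or "side" or "wrist"; returns a dict with "image" (384x512x3 uint8, red, green, blue), "fx", "fy", "cx", "cy" (pixels), "position" and "rotation" of the camera in the world; the wrist camera has in their place "hand_eye" (4x4, takes a point from camera to tool coordinates, whose origin is the TCP and whose axes are the tool frame's). Camera axes: x right, y down, z forward; pixel columns grow to the right and rows downward; lengths in m; the calibration is good to about 2 mm. A picture is of the moment at which its call begins: read the wrist's pose just before it. There is no depth.
- robot.close_job(): hands the job in, once; it reports no verdict.
Trained networks look in the newest picture that a camera, given by its name, has taken for a name from the list of things; names that differ only in an ending like _2 or _b are one class to them, and where a whole thing is asked for, a point or a joint stands for the part that bears it (a point fixed in the world has none). Each returns a list of dicts, best first, with "p" (0 to 1); they miss things now and then, are a little off and sometimes report something else, mostly with a low value. They report only what shows in the picture. A call takes as long as a camera call. They do not tell look-alikes from the thing itself.
- finder.masks_of(label, camera): "pixels" (384x512 bool, what is visible of it) and "extent" ([left, top, right, bottom] in pixels, round what is visible of it).
The state is a dict: "time": time; "joint_positions": joint angles; "qvel": joint speeds; "joint_torque": joint torques, N m; "tool_pos": TCP position; "ee_rot": TCP orientation; "wrist_force": force on the tool from outside, world axes, zero at the start; "wrist_torque": the same for the moment, N m; "width": finger opening in m.
Only numpy, scipy, OpenCV 4.12 (cv2) and the standard library are available. Lean on these libraries where they do the work, as an engineer would, in place of code of your own. Each camera call takes 0.05 s, during which the arm holds its last target.

## Working session

There is one attempt and no reset: what is moved stays moved. The work goes in short steps, Python scripts to look and compute and a tool call to move; the robot and the scene stay as the last step left them, time stands still between calls to the robot, and variables do not carry over. Pictures are saved under pics/ and viewed, and the job is handed in when it is done.

Besides the shell and the picture viewer there is one more tool, called after "Call:" as a command line: name --pt "numbers of a row" for each row, then --argument value for the rest. arm_command: Moves the arm, as the interface text tells. Its arguments: {"type":"object","properties":{"plan":{"type":"array","items":{"type":"array","items":{"type":"number"}}}},"required":["plan"]}

```bash
mkdir -p pics; ls
cat > h.py <<'E'
import numpy as np, cv2
from bench import robot, optics, finder
def snap(n,f):
    s=optics.snapshot(n); cv2.imwrite('pics/'+f+'.png',s['image'][:,:,::-1]); return s
def proj(s,P):
    P=np.atleast_2d(P); c=(P-s['position'])@np.array(s['rotation']); return np.c_[c[:,0]/c[:,2]*s['fx']+s['cx'],c[:,1]/c[:,2]*s['fy']+s['cy']]
def ray(s,u,v):
    d=np.array(s['rotation'])@np.array([(u-s['cx'])/s['fx'],(v-s['cy'])/s['fy'],1.]); return np.array(s['position']),d/np.linalg.norm(d)
def atz(s,u,v,z):
    o,d=ray(s,u,v); return o+d*(z-o[2])/d[2]
E
python3 - <<'E'
from h import *
print(robot.get_obs(), robot.grip_point_offset)
for n in('scene','side','wrist'):
    s=snap(n,n+'0'); print(n,{k:v for k,v in s.items() if k!='image'})
E
```

```text
pics
{'time': 0.0, 'joint_positions': array([ 1.03592753e+00,  8.79536874e-02,  1.37224623e+00,  2.61960026e-05,
        1.68357013e+00, -1.03065441e-01]), 'qvel': array([ 0.00098919, -0.00039866,  0.00049463,  0.00147323,  0.00191687,
        0.0009484 ]), 'joint_torque': array([-5.81680888e-04, -3.40185714e+01, -3.02429795e+01,  7.17557059e-02,
        3.30180803e-02, -1.49518692e-04]), 'tool_pos': array([0.22988279, 0.49906102, 0.20430895]), 'ee_rot': array([-3.14134274e+00,  2.16316132e-03,  1.13899616e+00]), 'wrist_force': array([-0.35116963, -0.46909342,  0.836414  ]), 'wrist_torque': array([0.00143263, 0.03347497, 0.05319514]), 'width': 0.09395771243801122} 0.0188
scene {'fx': 411.2135222556104, 'fy': 411.2135222556104, 'cx': 258.808451245967, 'cy': 193.41259136316734, 'position': array([ 1.19838956, -0.61039485,  0.78667899]), 'rotation': array([-2.21687162,  0.01007253,  0.82268519])}
side {'fx': 427.83261700804746, 'fy': 427.83261700804746, 'cx': 249.00341517325188, 'cy': 186.44492019281813, 'position': array([ 0.04532928, -0.70557633,  0.71431976]), 'rotation': array([-2.18665832,  0.02280799, -0.61601   ])}
wrist {'fx': 278.24488220053337, 'fy': 278.24488220053337, 'cx': 256.03481372895845, 'cy': 193.39297187048936, 'hand_eye': array([[ 9.99999937e-01, -2.23746515e-05, -3.55173847e-04,
        -9.00433577e-04],
       [ 1.22855626e-04,  9.58370072e-01,  2.85528967e-01,
        -8.27479611e-02],
       [ 3.33999374e-04, -2.85528992e-01,  9.58370014e-01,
        -1.79180544e-01],
       [ 0.00000000e+00,  0.00000000e+00,  0.00000000e+00,
         1.00000000e+00]])}
```

View pics/scene0.png

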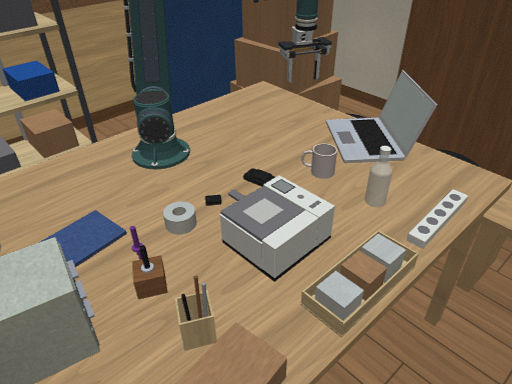

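View pics/side0.png

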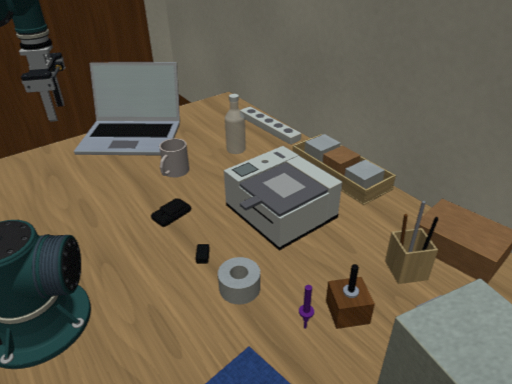

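View pics/wrist0.png

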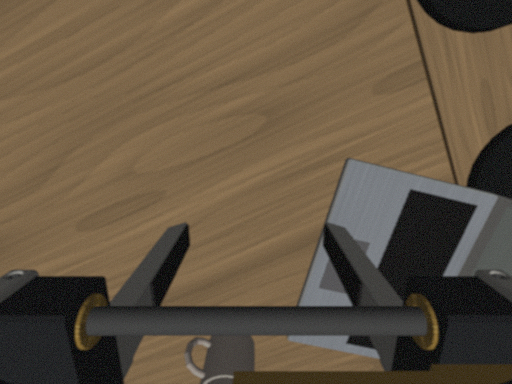

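```bash
cat >> h.py <<'E'
from scipy.spatial.transform import Rotation as R
def snap(n,f=None):
    s=optics.snapshot(n)
    if f: cv2.imwrite('pics/'+f+'.png',s['image'][:,:,::-1])
    if 'rotation' in s: s['rotation']=R.from_euler('xyz',s['rotation']).as_matrix()
    else:
        o=robot.get_obs(); T=np.eye(4);T[:3,:3]=R.from_euler('xyz',o['ee_rot']).as_matrix();T[:3,3]=o['tool_pos']
        T=T@s['hand_eye'];s['rotation']=T[:3,:3];s['position']=T[:3,3]
    return s
def tri(l):
    A=np.zeros((3,3));b=np.zeros(3)
    for s,u,v in l:
        o,d=ray(s,u,v);M=np.eye(3)-np.outer(d,d);A+=M;b+=M@o
    p=np.linalg.solve(A,b);return p,[np.linalg.norm((np.eye(3)-np.outer(d,d))@(p-o)) for o,d in [ray(*x) for x in l]]
E
python3 - <<'E'
from h import *
S={n:snap(n) for n in('scene','side')}
for l in ['printer','cover','cover_tab','key_top','stylus','stand','mug','label_roll','bottle','pen_cup','mouse','eraser']:
  for n in S:
    for m in finder.masks_of(l,n)[:3]:
      ys,xs=np.nonzero(m['pixels']); print(l,n,round(m['p'],2),np.round(m['extent'],0),len(xs),xs.mean().round(1),ys.mean().round(1))
# stylus handle top
for nm,a,b in [('handletop',(142.5,246),(354,266)),('collar',(147.5,267),(351,291)),('purp top',(134.5,228),(307.5,286)),('purp collar',(137,247),(306.5,312)),
  ('key',(307,195.5),(265.5,161.5)),('tab',(233,193),(245,207)),('tabend',(230,191),(240,208))]:
  p,r=tri([(S['scene'],*a),(S['side'],*b)]);print(nm,p.round(4),np.round(r,4))
for n,c in(('scene',[(222,223),(264,269)]),('side',[(281,240),(228,200)])):
  for u,v in c: print(n,atz(S[n],u,v,0).round(3))
for n,b in(('scene',(120,220,180,300)),('side',(290,250,390,335))):
  im=S[n]['image'][b[1]:b[3],b[0]:b[2]]; cv2.imwrite(f'pics/z_{n}.png',cv2.resize(im[:,:,::-1],None,fx=7,fy=6.5,interpolation=cv2.INTER_CUBIC))
E
```

```text
printer scene 0.65 [218. 174. 332. 286.] 7899 275.7 225.7
printer side 0.58 [225. 144. 344. 252.] 8079 282.4 195.5
cover scene 0.61 [218. 187. 304. 242.] 2570 259.9 211.6
cover scene 0.22 [365. 146. 393. 208.] 1088 378.7 179.3
cover side 0.86 [241. 163. 327. 219.] 2838 281.1 189.7
cover_tab scene 0.63 [222. 186. 300. 243.] 2443 259.4 211.8
cover_tab side 0.66 [238. 162. 326. 217.] 2695 281.3 189.6
cover_tab side 0.52 [342. 266. 358. 297.] 285 352.4 282.7
stylus scene 0.75 [129. 225. 143. 256.] 220 135.0 241.3
stylus scene 0.54 [138. 245. 151. 276.] 228 144.9 260.3
stylus side 0.9 [343. 266. 357. 298.] 277 352.1 284.3
stylus side 0.69 [301. 286. 316. 330.] 375 306.9 305.9
stylus side 0.5 [148. 200. 193. 223.] 659 170.9 212.3
stand scene 0.59 [133. 254. 167. 301.] 1021 148.8 278.5
stand scene 0.33 [142. 247. 156. 276.] 185 145.2 261.0
stand side 0.85 [326. 277. 376. 330.] 1798 349.4 304.3
mug scene 0.96 [302. 146. 336. 178.] 824 321.2 160.5
mug side 0.58 [159. 138. 194. 178.] 1002 174.3 157.7
mug side 0.56 [240. 160. 332. 218.] 2795 281.2 189.8
label_roll scene 0.59 [162. 203. 198. 235
[... 390 characters left out ...]
 275. 185.] 308 257.4 176.4
mouse side 0.72 [151. 201. 195. 222.] 690 170.8 212.1
eraser scene 0.54 [205. 196. 220. 203.] 125 211.9 200.0
eraser side 0.6 [342. 264. 359. 301.] 343 352.7 282.2
eraser side 0.5 [197. 244. 211. 262.] 257 202.7 253.8
handletop [ 0.5192 -0.3504  0.1304] [0.0004 0.0004]
collar [ 0.5204 -0.3518  0.0627] [0.0009 0.0009]
purp top [ 0.4296 -0.3242  0.1115] [0.0001 0.0001]
purp collar [ 0.4264 -0.3297  0.0469] [0.0006 0.0006]
key [0.6347 0.0783 0.1076] [0.0052 0.0052]
tab [ 0.4792 -0.0508  0.1024] [0.0018 0.0018]
tabend [ 0.4665 -0.0502  0.1036] [0.0004 0.0004]
scene [ 0.459 -0.081  0.   ]
scene [ 0.672 -0.115  0.   ]
side [ 0.547 -0.105  0.   ]
side [0.531 0.11  0.   ]
```

Run:
```python
from h import *
for n,b in(('scene',(212,166,342,280)),('side',(215,140,350,250))):
  im=snap(n)['image'][b[1]:b[3],b[0]:b[2]]; cv2.imwrite(f'pics/p_{n}.png',cv2.resize(im[:,:,::-1],None,fx=5,fy=5,interpolation=cv2.INTER_CUBIC))
```

```text
(no output)
```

View pics/p_scene.png

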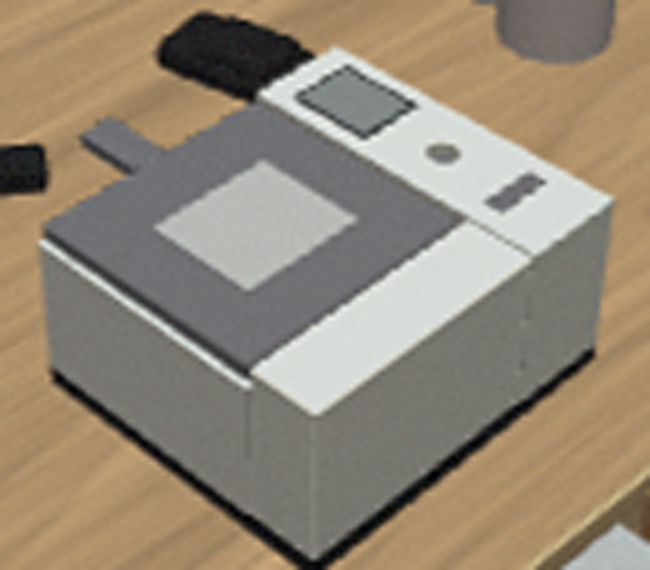

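View pics/p_side.png

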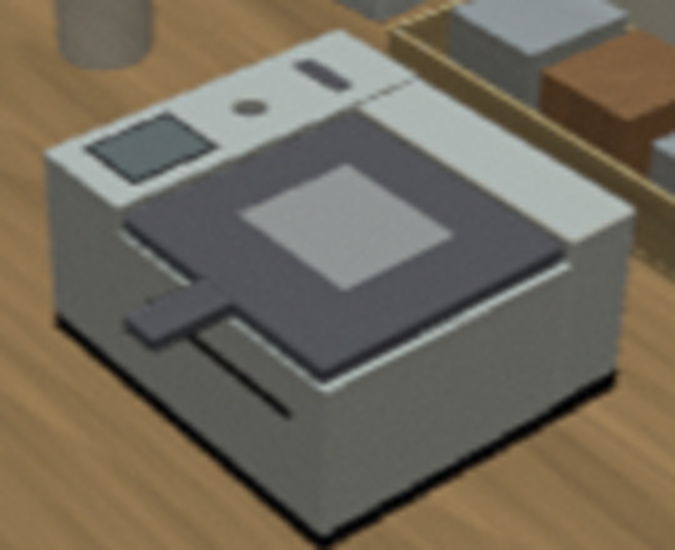

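View pics/z_scene.png

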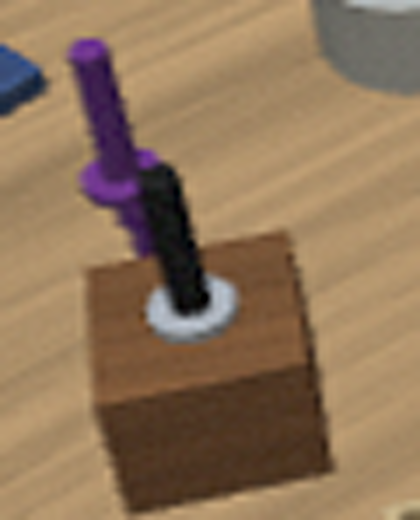

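View pics/z_side.png

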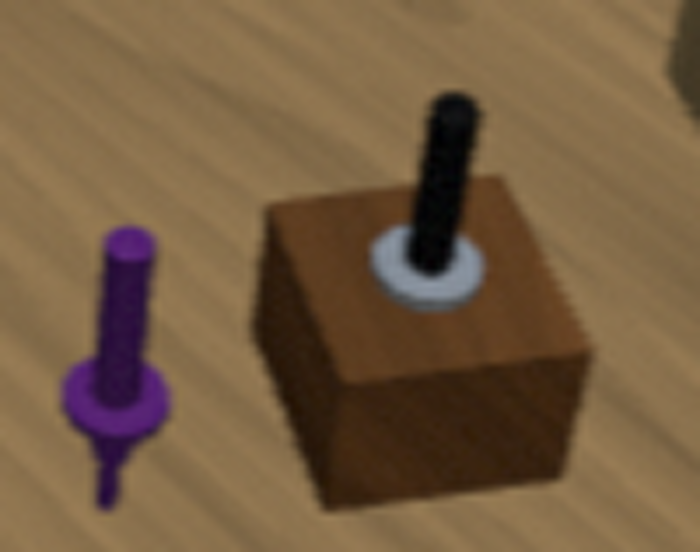

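```bash
cat > fit.py <<'E'
from h import *
from scipy.optimize import least_squares
S={n:snap(n) for n in('scene','side')}
obs=[('scene',316,413,(.1,-.1125,.114)),('scene',612,203,(.1,.1125,.114)),('scene',338,47,(-.1,.1125,.114)),('scene',443,153,(.01,.08,.112)),('scene',316,567,(.1,-.1125,0)),
('side',340,30,(.1,.1125,.114)),('side',45,152,(-.1,.1125,.114)),('side',633,212,(.1,-.1125,.114)),('side',58,325,(-.1,.1125,0)),('side',325,547,(-.1,-.1125,0)),('side',612,385,(.1,-.1125,0)),('side',250,107,(.01,.08,.112))]
off={'scene':(212,166),'side':(215,140)}
def w(p,P):
    c,s=np.cos(p[2]),np.sin(p[2]);return np.array([p[0]+c*P[0]-s*P[1],p[1]+s*P[0]+c*P[1],P[2]])
def f(p):
    r=[]
    for n,U,V,P in obs:
        u=(U+.5)/5-.5+off[n][0];v=(V+.5)/5-.5+off[n][1]
        r+=list(proj(S[n],w(p,P))[0]-(u,v))
    return np.array(r)
r=least_squares(f,[.6,0,0]);p=r.x;print(p,np.degrees(p[2]));print(f(p).reshape(-1,2).round(1))
for k,P in dict(key=(.01,.08,.108),tab=(-.13,-.0325,.106),hinge=(.055,-.0325,.106)).items():print(k,w(p,P).round(4))
for l,a,b in [('mug',(321,160),(174,158)),('roll',(179,218),(239,280)),('bottle',(378,180),(235,127)),('pen_cup',(195,319),(412,252)),('mouse',(257,176),(171,212)),('eraser',(212,200),(203,254))]:
  print(l,tri([(S['scene'],*a),(S['side'],*b)])[0].round(3))
# stand top corners
for c in [(272,206),(500,178),(588,350),(345,382)]:
  print('stand',atz(S['side'],290+c[0]/7-.4,250+c[1]/6.5-.4,.06).round(4))
for c in [(87,270),(290,232),(305,366),(100,403)]:
  print('stand sc',atz(S['scene'],120+c[0]/7-.4,220+c[1]/6.5-.4,.06).round(4))
E
python3 fit.py
```

```text
[ 0.61688626 -0.01415454  0.02423678] 1.3886653210511617
[[ 0.2 -0. ]
 [ 0.9 -1.1]
 [ 0.  -0.5]
 [ 0.4  0.1]
 [-0.4  2.3]
 [-0.2 -0.2]
 [-0.5 -0.2]
 [ 0.8 -1. ]
 [-0.7  0.2]
 [-1.1  1.1]
 [ 0.5  0.5]
 [-0.2  0.5]]
key [0.6249 0.0661 0.108 ]
tab [ 0.4877 -0.0498  0.106 ]
hinge [ 0.6727 -0.0453  0.106 ]
mug [0.483 0.327 0.048]
roll [ 0.379 -0.171  0.024]
bottle [0.702 0.323 0.082]
pen_cup [ 0.711 -0.351  0.055]
mouse [0.372 0.138 0.017]
eraser [ 0.363 -0.043  0.01 ]
stand [ 0.5044 -0.3071  0.06  ]
stand [ 0.5651 -0.3377  0.06  ]
stand [ 0.5341 -0.3979  0.06  ]
stand [ 0.4732 -0.3674  0.06  ]
stand sc [ 0.4748 -0.3673  0.06  ]
stand sc [ 0.5063 -0.3056  0.06  ]
stand sc [ 0.5671 -0.3379  0.06  ]
stand sc [ 0.5355 -0.3963  0.06  ]
```

Call:
arm_command --pt "1 0.01 -0.06 0.01 0" --pt "1 0.29 -0.851 0.01 0" --pt "1 0.29 -0.851 0.01 0" --pt "1 0.29 -0.851 0.01 0" --pt "1 0.29 -0.851 0.01 0" --pt "1 0.29 -0.851 0.01 0" --pt "1 0.29 -0.851 0.01 0" --pt "1 0.29 -0.851 0.01 0" --pt "1 0.29 -0.851 0.01 0" --pt "1 0.29 -0.851 0.01 0"

```text
time: 2.9
tool_pos: [0.4283, -0.0929, 0.2159]
ee_rot: [3.14, -0.001, 1.138]
wrist_force: [-0.0, 0.2, -0.1]
width: 0.0941
```

Call:
arm_command --pt "1 0.092 -0.259 -0.01 0" --pt "1 0.092 -0.259 -0.01 0" --pt "1 0.092 -0.259 -0.01 0" --pt "1 0.092 -0.259 -0.01 0" --pt "1 0.092 -0.259 -0.01 0" --pt "1 0.092 -0.259 -0.01 0" --pt "1 0.092 -0.259 -0.01 0"

```text
time: 3.78
tool_pos: [0.5198, -0.3488, 0.2057]
ee_rot: [-3.141, -0.001, 1.14]
wrist_force: [-0.3, 0.4, 0.5]
width: 0.0942
```

Run:
```python
from h import *
o=robot.get_obs();print(o['time'],o['tool_pos'],o['ee_rot'],o['wrist_force'],o['joint_positions'])
s=snap('wrist','w1')
print(proj(s,[[.52,-.352,.131],[.52,-.352,.065]]))
```

```text
3.775 [ 0.51978994 -0.34882714  0.20565805] [-3.14127353e+00 -6.12598943e-04  1.13955879e+00] [-0.31667217  0.37471535  0.54929094] [-6.81890267e-01  2.58170386e-01  1.17352091e+00  5.19352327e-04
  1.71036243e+00 -1.82137702e+00]
[[253.84164851 201.91609893]
 [254.25951433 184.42616397]]
```

View pics/w1.png

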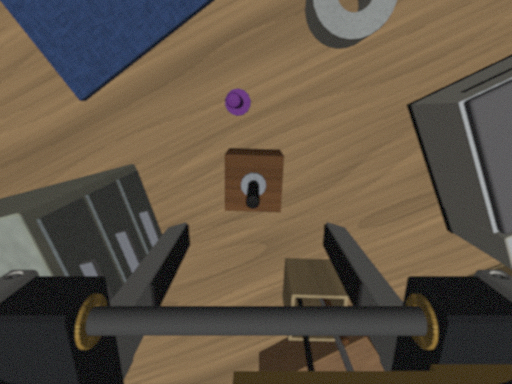

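Run:
```python
from h import *
S={n:snap(n) for n in('scene','side')}
for a in [(59,248),(78,325),(0,262)]:
  for b in [(482,285),(398,318)]:
    p,r=tri([(S['scene'],*a),(S['side'],*b)]);print(a,b,p.round(3),np.round(r[0],3))
```

```text
(59, 248) (482, 285) [ 0.545 -0.533  0.247] 0.02
(59, 248) (398, 318) [ 0.453 -0.497  0.18 ] 0.003
(78, 325) (482, 285) [ 0.639 -0.536  0.153] 0.012
(78, 325) (398, 318) [ 0.543 -0.495  0.061] 0.046
(0, 262) (482, 285) [ 0.518 -0.583  0.268] 0.022
(0, 262) (398, 318) [ 0.429 -0.557  0.211] 0.049
```

Call:
arm_command --pt "1 0 -0.003 -0.03 0" --pt "1 0 -0.003 -0.06 0" --pt "1 0 -0.003 -0.06 0" --pt "1 0 -0.003 -0.06 0"

```text
time: 4.42
tool_pos: [0.5204, -0.3525, 0.1472]
ee_rot: [3.139, 0.0, 1.14]
wrist_force: [-0.5, -1.0, 0.0]
width: 0.094
```

Run:
```python
from h import *
o=robot.get_obs();print(o['time'],o['tool_pos'],o['ee_rot'],o['wrist_force'])
s=snap('wrist','w2')
print(proj(s,[[.52,-.352,.131],[.52,-.352,.065]]))
```

```text
4.425 [ 0.52038767 -0.35254208  0.1472027 ] [3.13949076e+00 4.23965006e-04 1.13965665e+00] [-0.52879647 -0.95381424  0.01648643]
[[258.01478177 222.82097862]
 [257.62959847 196.71336915]]
```

View pics/w2.png

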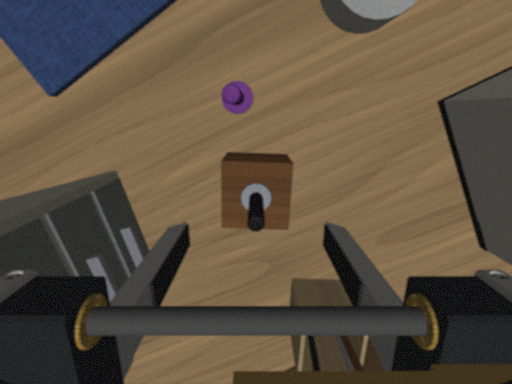

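Call:
arm_command --pt "1 0 0 -0.03 0" --pt "1 0 0 -0.061 0" --pt "1 0 0 -0.061 0" --pt "1 0 0 -0.061 0" --pt "0 0 0 -0.061 0" --pt "0 0 0 -0.061 0" --pt "0 0 0 -0.061 0" --pt "0 0 0 -0.061 0" --pt "0 0 0 -0.061 0" --pt "0 0 0 -0.061 0"

```text
time: 5.72
tool_pos: [0.5199, -0.3527, 0.0844]
ee_rot: [-3.141, -0.0, 1.139]
wrist_force: [1.1, 0.2, -0.4]
width: 0.0374
```

Call:
arm_command --pt "0 0 0 0 0" --pt "0 0 0 0 0" --pt "0 0 0 0 0" --pt "0 0 0 0 0" --pt "0 0 0 0 0" --pt "0 0 0 0 0" --pt "0 0 0 0 0"

```text
time: 6.6
tool_pos: [0.5199, -0.3527, 0.0845]
ee_rot: [-3.142, -0.0, 1.139]
wrist_force: [-0.7, -0.6, 0.5]
width: 0.0136
```

Call:
arm_command --pt "0 0 0 0.03 0" --pt "0 0 0 0.08 0" --pt "0 0 0 0.13 0" --pt "0 0 0 0.14 0" --pt "0 0 0 0.14 0" --pt "0 0 0 0.14 0"

```text
time: 7.35
tool_pos: [0.5191, -0.3521, 0.2215]
ee_rot: [-3.137, -0.001, 1.139]
wrist_force: [-0.2, 0.3, -0.4]
width: 0.0133
```

Run:
```python
from h import *
o=robot.get_obs();print(o['time'],o['tool_pos'],o['ee_rot'],o['wrist_force'],o['width'])
s=snap('wrist','w3');t=o['tool_pos']
print(proj(s,[t+[0,0,.0465],t-[0,0,.0195],t-[0,0,.0695]]))
snap('side','s3')
```

```text
7.35 [ 0.51907996 -0.35205239  0.22149739] [-3.13682206e+00 -1.32505967e-03  1.13902480e+00] [-0.18290635  0.27170913 -0.3988048 ] 0.013298913515096362
[[257.95814034 269.58654873]
 [257.29623774 222.93831878]
 [257.0078974  202.61725209]]
```

View pics/w3.png

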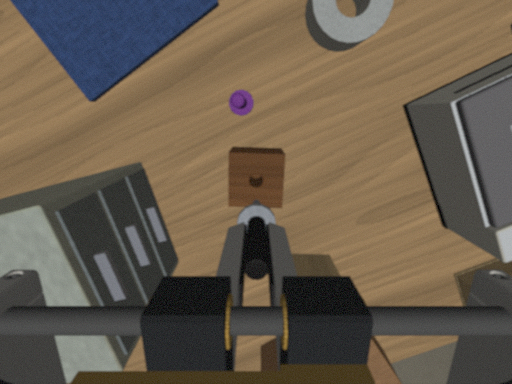

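View pics/s3.png

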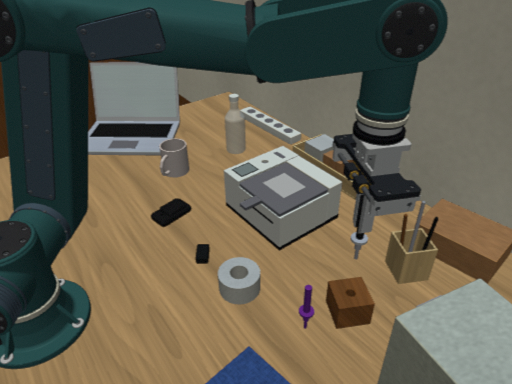

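Call:
arm_command --pt "0 0.106 0.418 0 0" --pt "0 0.106 0.418 0 0" --pt "0 0.106 0.418 0 0" --pt "0 0.106 0.418 0 0" --pt "0 0.106 0.418 0 0" --pt "0 0.106 0.418 0 0" --pt "0 0.106 0.418 0 0" --pt "0 0.106 0.418 0 0" --pt "0 0.106 0.418 0 0" --pt "0 0.106 0.418 0 0"

```text
time: 8.7
tool_pos: [0.6256, 0.0638, 0.224]
ee_rot: [-3.141, 0.001, 1.137]
wrist_force: [0.1, -0.2, -0.5]
width: 0.0139
```

Call:
arm_command --pt "0 0 0 0 0" --pt "0 0 0 -0.01 0" --pt "0 0 0 -0.02 0" --pt "0 0 0 -0.02 0"

```text
time: 9.2
tool_pos: [0.625, 0.0651, 0.2024]
ee_rot: [-3.138, 0.001, 1.139]
wrist_force: [-0.3, 0.3, -0.2]
width: 0.0138
```

Run:
```python
from h import *
o=robot.get_obs();print(o['time'],o['tool_pos'],o['ee_rot'],o['wrist_force'],o['width'])
t=o['tool_pos']; tip=t-[0,0,.0695]
for n,b in(('scene',(212,126,342,240)),('side',(205,100,340,210))):
  s=snap(n); print(n,'tip pred',proj(s,tip).round(1), 'key pred',proj(s,[.6249,.0661,.112]).round(1), (proj(s,tip)-b[:2])*5)
  im=s['image'][b[1]:b[3],b[0]:b[2]]; cv2.imwrite(f'pics/k_{n}.png',cv2.resize(im[:,:,::-1],None,fx=5,fy=5,interpolation=cv2.INTER_CUBIC))
s=snap('wrist','w4'); print(proj(s,[.6249,.0661,.112]))
```

```text
9.2 [0.62501993 0.06509605 0.20243709] [-3.13846918e+00  1.40553187e-03  1.13873759e+00] [-0.29959327  0.28732792 -0.21377699] 0.0138231514023371
scene tip pred [[300.7 190.2]] key pred [[300.5 196.3]] [[443.62946462 320.99055607]]
side tip pred [[264.7 154.8]] key pred [[264.4 161.5]] [[298.3756809  274.18219819]]
[[257.28699875 193.89062192]]
```

View pics/k_scene.png

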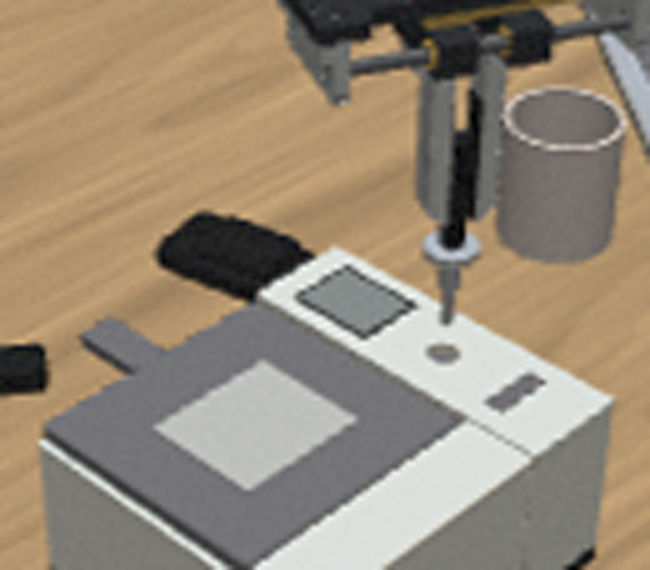

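View pics/k_side.png

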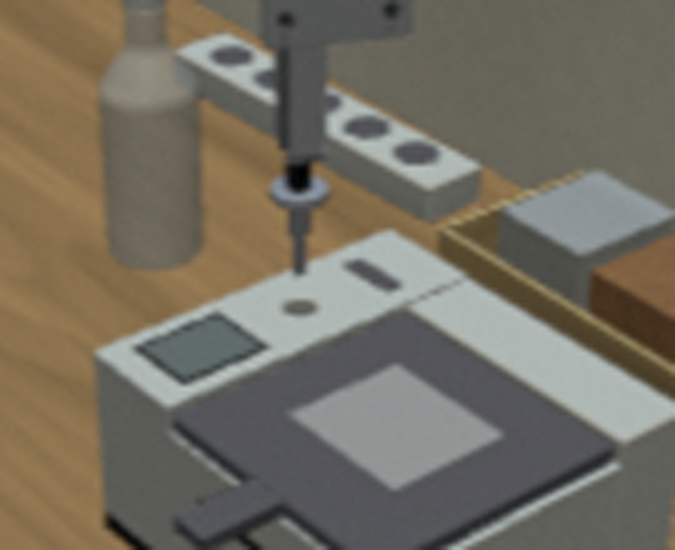

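View pics/w4.png

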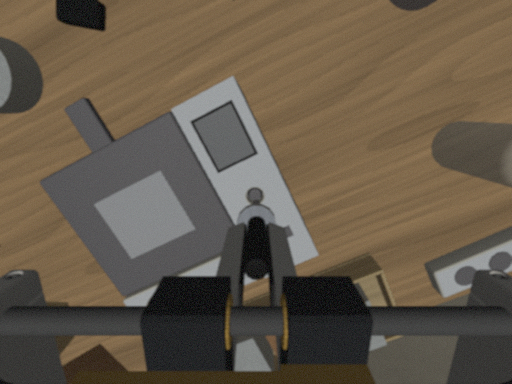

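Call:
arm_command --pt "0 0 0.001 -0.01 0" --pt "0 0 0.001 -0.02 0" --pt "0 0 0.001 -0.024 0" --pt "0 0 0.001 -0.024 0"

```text
time: 9.85
tool_pos: [0.6255, 0.0663, 0.1796]
ee_rot: [-3.14, 0.001, 1.139]
wrist_force: [-0.3, 0.5, -0.7]
width: 0.0134
```

Call:
arm_command --pt "0 0 0 -0.003 0" --pt "0 0 0 -0.006 0" --pt "0 0 0 -0.007 0" --pt "0 0 0 -0.007 0"

```text
time: 10.35
tool_pos: [0.6262, 0.0663, 0.1743]
ee_rot: [3.14, -0.001, 1.139]
wrist_force: [-0.1, -0.1, 3.0]
width: 0.0136
```

Call:
arm_command --pt "0 0 0 -0.003 0" --pt "0 0 0 -0.003 0"

```text
time: 10.6
tool_pos: [0.6264, 0.0663, 0.1732]
ee_rot: [3.139, -0.001, 1.139]
wrist_force: [-2.1, -0.4, 8.5]
width: 0.0137
```

Call:
arm_command --pt "0 0 0 0 0" --pt "0 0 0 0 0" --pt "0 0 0 0 0" --pt "0 0 0 0.04 0" --pt "0 0 0 0.05 0" --pt "0 0 0 0.05 0"

```text
time: 11.35
tool_pos: [0.6261, 0.0663, 0.2205]
ee_rot: [3.141, -0.0, 1.139]
wrist_force: [0.2, 0.0, -0.9]
width: 0.0136
```

Run:
```python
from h import *
o=robot.get_obs();print(o['time'],o['tool_pos'],o['ee_rot'],o['wrist_force'],o['width'])
t=o['tool_pos']; tip=t-[0,0,.0695]
for n,b in(('scene',(212,106,342,220)),('side',(205,80,340,190))):
  s=snap(n); print(n,(proj(s,[tip,tip+[0,0,.045],tip+[0,0,.116]])-b[:2])*5)
  im=s['image'][b[1]:b[3],b[0]:b[2]]; cv2.imwrite(f'pics/l_{n}.png',cv2.resize(im[:,:,::-1],None,fx=5,fy=5,interpolation=cv2.INTER_CUBIC))
```

```text
11.35 [0.62614654 0.06627547 0.22053971] [ 3.14078506e+00 -4.64259490e-04  1.13902491e+00] [ 0.18201572  0.01592921 -0.90276596] 0.013600587043384979
scene [[448.48739922 393.42794947]
 [453.10039799 322.44658049]
 [460.87963727 202.74547459]]
side [[298.68315415 342.69386205]
 [298.54426939 265.90150923]
 [298.31110733 136.98121826]]
```

View pics/l_scene.png

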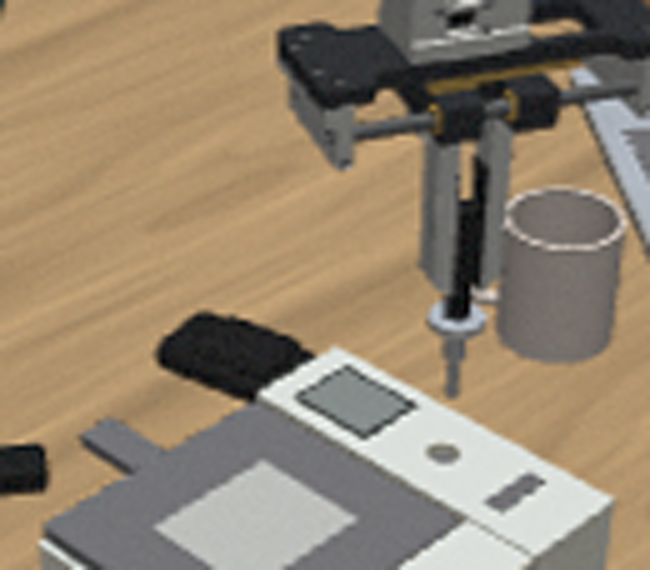

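View pics/l_side.png

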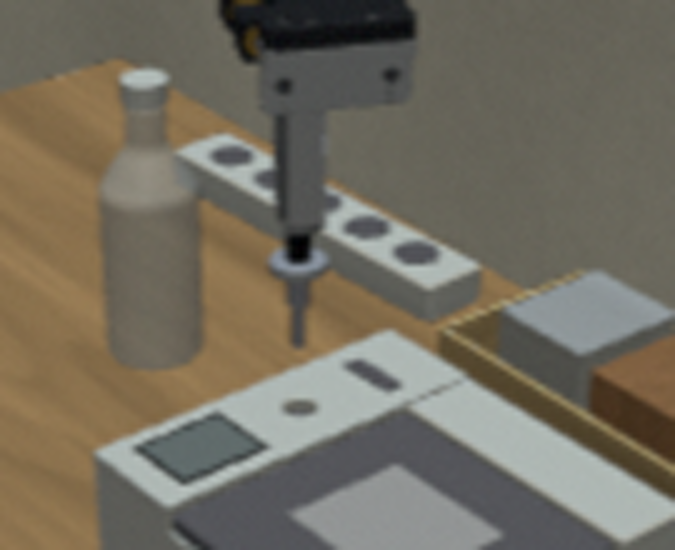

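Call:
arm_command --pt "0 -0.106 -0.419 0.003 0" --pt "0 -0.106 -0.419 0.003 0" --pt "0 -0.106 -0.419 0.003 0" --pt "0 -0.106 -0.419 0.003 0" --pt "0 -0.106 -0.419 0.003 0" --pt "0 -0.106 -0.419 0.003 0" --pt "0 -0.106 -0.419 0.003 0" --pt "0 -0.106 -0.419 0.003 0" --pt "0 -0.106 -0.419 0.003 0" --pt "0 -0.106 -0.419 0.003 0"

```text
time: 12.7
tool_pos: [0.5204, -0.3511, 0.223]
ee_rot: [-3.141, -0.001, 1.141]
wrist_force: [-0.6, 0.2, 0.3]
width: 0.0138
```

Call:
arm_command --pt "0 0 0 0 0" --pt "0 0 0 -0.04 0" --pt "0 0 0 -0.07 0" --pt "0 0 0 -0.07 0" --pt "0 0 0 -0.07 0"

```text
time: 13.32
tool_pos: [0.5207, -0.3527, 0.1552]
ee_rot: [3.139, 0.0, 1.14]
wrist_force: [-0.1, 0.5, -0.9]
width: 0.0136
```

Run:
```python
from h import *
o=robot.get_obs();print(o['time'],o['tool_pos'],o['ee_rot'],o['wrist_force'],o['width'])
t=o['tool_pos']; tip=t-[0,0,.0695]
for n,b in(('scene',(90,170,210,280)),('side',(290,190,420,320))):
  s=snap(n); print(n,(proj(s,[tip,tip+[0,0,.045],[.52,-.352,.06]])-b[:2])*5)
  im=s['image'][b[1]:b[3],b[0]:b[2]]; cv2.imwrite(f'pics/m_{n}.png',cv2.resize(im[:,:,::-1],None,fx=5,fy=5,interpolation=cv2.INTER_CUBIC))
```

```text
13.325 [ 0.52068949 -0.35266912  0.15515226] [3.13937833e+00 4.83981393e-04 1.13985630e+00] [-0.1422978   0.45201974 -0.92890569] 0.013610391810903125
scene [[276.5951506  453.81295458]
 [259.12330099 384.42966354]
 [286.60402709 490.12861021]]
side [[312.54244429 463.71654263]
 [326.71703343 380.53499459]
 [302.34409576 508.5591217 ]]
```

View pics/m_scene.png

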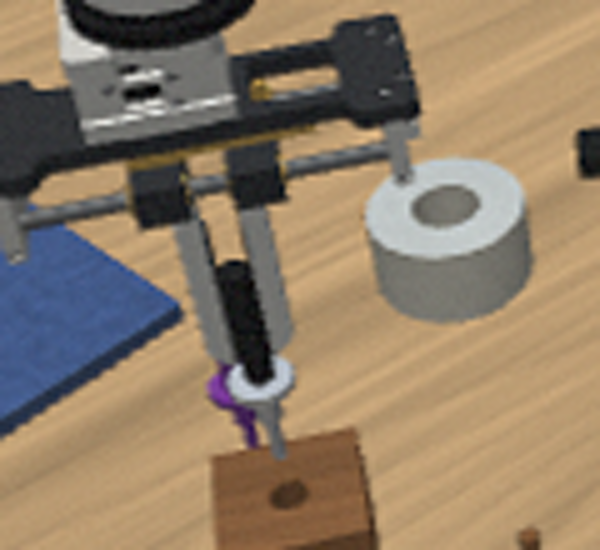

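View pics/m_side.png

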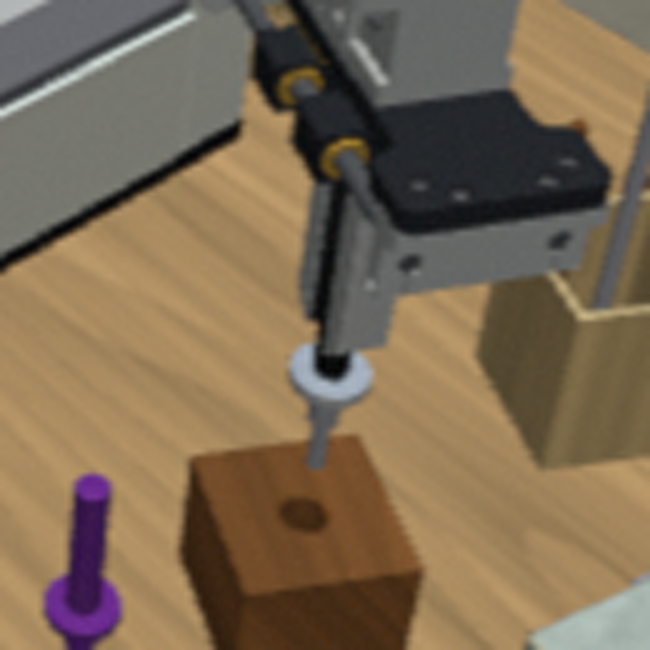

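Call:
arm_command --pt "0 -0.002 0 -0.01 0" --pt "0 -0.002 0 -0.03 0" --pt "0 -0.002 0 -0.05 0" --pt "0 -0.002 0 -0.065 0" --pt "0 -0.002 0 -0.069 0" --pt "0 -0.002 0 -0.069 0"

```text
time: 14.18
tool_pos: [0.5182, -0.353, 0.085]
ee_rot: [3.14, 0.0, 1.139]
wrist_force: [0.4, 0.4, -0.4]
width: 0.0136
```

Call:
arm_command --pt "0 0 0 -0.001 0" --pt "0.5 0 0 -0.001 0" --pt "0.5 0 0 -0.001 0" --pt "0.5 0 0 -0.001 0" --pt "0.5 0 0 -0.001 0" --pt "0.5 0 0 0.02 0" --pt "0.5 0 0 0.06 0" --pt "0.5 0 0 0.1 0" --pt "0.5 0 0 0.15 0" --pt "0.5 0 0 0.15 0"

```text
time: 15.42
tool_pos: [0.5197, -0.3541, 0.2409]
ee_rot: [3.131, 0.003, 1.139]
wrist_force: [0.1, -0.7, -0.2]
width: 0.0472
```

Run:
```python
from h import *
o=robot.get_obs();print(o['time'],o['tool_pos'],o['ee_rot'],o['wrist_force'],o['width'])
for n,b in(('scene',(90,190,210,310)),('side',(290,220,420,340))):
  s=snap(n); print(n,(proj(s,[[.52,-.352,.131],[.52,-.352,.065]])-b[:2])*5)
  im=s['image'][b[1]:b[3],b[0]:b[2]]; cv2.imwrite(f'pics/n_{n}.png',cv2.resize(im[:,:,::-1],None,fx=4,fy=4,interpolation=cv2.INTER_CUBIC))
```

```text
15.425 [ 0.51965997 -0.35413677  0.24087535] [3.13071307e+00 2.76124891e-03 1.13903892e+00] [ 0.08672653 -0.68372455 -0.20711253] 0.04715507583451547
scene [[259.51195703 282.38494403]
 [284.77400678 382.8507205 ]]
side [[324.18362789 229.62197192]
 [303.81163296 349.89501376]]
```

View pics/n_scene.png

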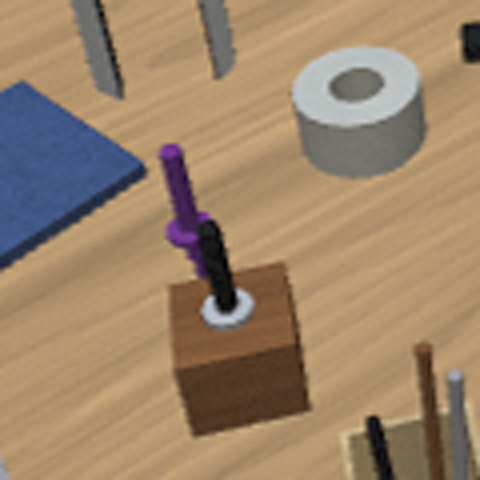

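View pics/n_side.png

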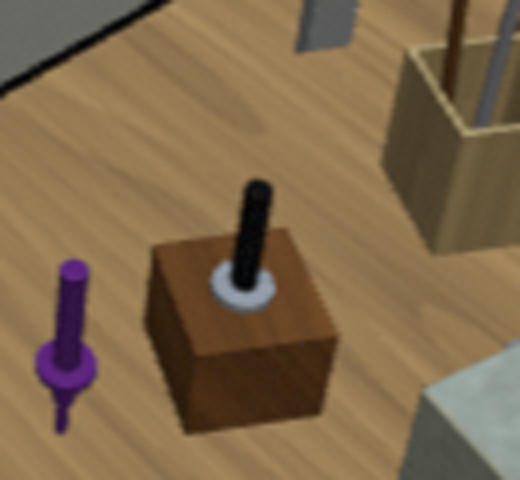

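Call:
arm_command --pt "0.5 -0.006 0.05 0 5" --pt "0.5 -0.012 0.11 -0.02 15" --pt "0.5 -0.032 0.17 -0.04 26.1" --pt "0.5 -0.032 0.23 -0.06 26.1" --pt "0.5 -0.032 0.304 -0.07 26.1" --pt "0.5 -0.032 0.304 -0.07 26.1" --pt "0.5 -0.032 0.304 -0.07 26.1" --pt "0.5 -0.032 0.304 -0.07 26.1"

```text
time: 16.52
tool_pos: [0.486, -0.0501, 0.1642]
ee_rot: [-3.141, 0.001, 1.593]
wrist_force: [-0.4, -0.5, -0.5]
width: 0.0471
```

Run:
```python
from h import *
o=robot.get_obs();print(o['time'],o['tool_pos'],o['ee_rot'],o['wrist_force'],o['width'])
s=snap('wrist','w5')
p=np.array([.6169,-.01415]);c,q=np.cos(.0242),np.sin(.0242)
f=lambda a,b,z:[p[0]+c*a-q*b,p[1]+q*a+c*b,z]
print(proj(s,[f(-.146,-.0445,.111),f(-.146,-.0205,.111),f(-.13,-.0325,.111),f(-.101,-.0445,.111),f(-.101,-.0205,.111)]).round(1))
```

```text
16.525 [ 0.48599321 -0.05007738  0.164193  ] [-3.14100655e+00  6.37885076e-04  1.59312465e+00] [-0.38519655 -0.51096411 -0.46498383] 0.04711999766680941
[[244.2 193. ]
 [271.7 192.9]
 [258.  210.2]
 [244.9 240. ]
 [271.1 239.9]]
```

View pics/w5.png

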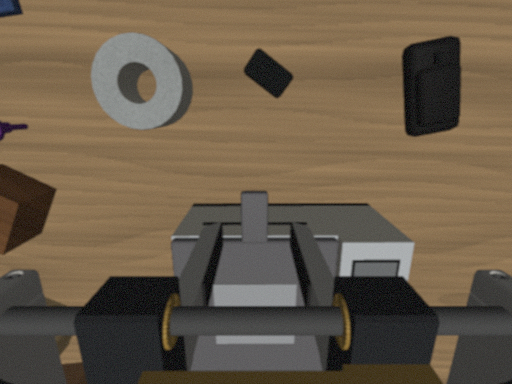

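Call:
arm_command --pt "0.5 0.001 -0.002 -0.02 0" --pt "0.5 0.001 -0.002 -0.05 0" --pt "0.5 0.001 -0.002 -0.077 0" --pt "0.5 0.001 -0.002 -0.077 0" --pt "0.2 0.001 -0.002 -0.077 0" --pt "0 0.001 -0.002 -0.077 0" --pt "0 0.001 -0.002 -0.077 0" --pt "0 0.001 -0.002 -0.077 0" --pt "0 0.001 -0.002 -0.077 0" --pt "0 0.001 -0.002 -0.077 0"

```text
time: 17.82
tool_pos: [0.4879, -0.0518, 0.0885]
ee_rot: [3.139, 0.002, 1.594]
wrist_force: [0.4, -5.1, 2.0]
width: 0.0233
```

Run:
```python
from h import *
o=robot.get_obs();print(o['time'],o['tool_pos'],o['ee_rot'],o['wrist_force'],o['width'])
for n,b in(('side',(185,130,345,260)),):
  s=snap(n)
  im=s['image'][b[1]:b[3],b[0]:b[2]]; cv2.imwrite(f'pics/t_{n}.png',cv2.resize(im[:,:,::-1],None,fx=4.5,fy=4.5,interpolation=cv2.INTER_CUBIC))
```

```text
17.825 [ 0.48787645 -0.05180159  0.08847064] [3.13900569e+00 2.37272922e-03 1.59435970e+00] [ 0.40343754 -5.07381687  1.95847015] 0.023300748782083713
```

View pics/t_side.png

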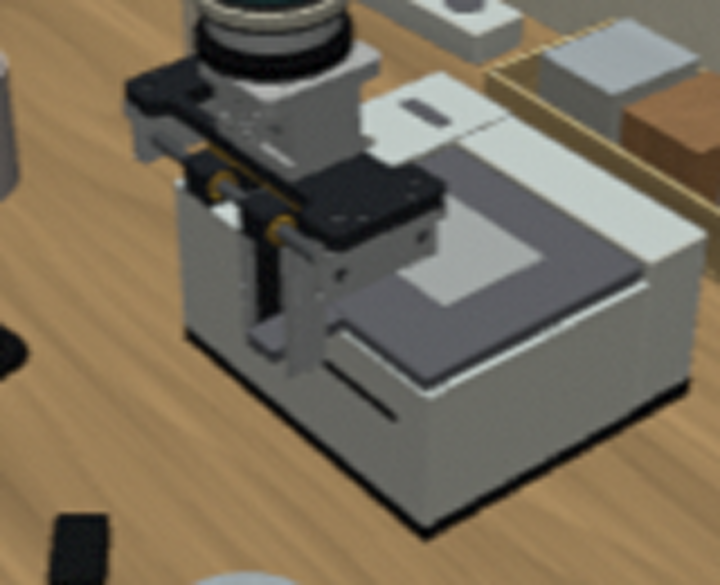

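Call:
arm_command --pt "0 0.0002 -0.001 0.008 0" --pt "0 0.0007 -0.001 0.016 0" --pt "0 0.0016 -0.001 0.024 0" --pt "0 0.003 -0.001 0.032 0" --pt "0 0.0044 -0.001 0.04 0" --pt "0 0.006 -0.001 0.048 0" --pt "0 0.0086 -0.001 0.0556 0" --pt "0 0.011 -0.001 0.063 0" --pt "0 0.011 -0.001 0.063 0"

```text
time: 19.0
tool_pos: [0.4977, -0.0516, 0.151]
ee_rot: [-3.141, -0.0, 1.595]
wrist_force: [-0.1, -2.2, -2.6]
width: 0.0237
```

Run:
```python
from h import *
o=robot.get_obs();print(o['time'],o['tool_pos'],o['ee_rot'],o['wrist_force'],o['wrist_torque'],o['width'])
for n,b in(('side',(185,100,345,260)),):
  s=snap(n)
  im=s['image'][b[1]:b[3],b[0]:b[2]]; cv2.imwrite(f'pics/t2_{n}.png',cv2.resize(im[:,:,::-1],None,fx=3.7,fy=3.7,interpolation=cv2.INTER_CUBIC))
```

```text
19.0 [ 0.49766171 -0.05159598  0.1510226 ] [-3.14089736e+00 -3.15411406e-04  1.59462153e+00] [-0.12651786 -2.21955131 -2.59677299] [-0.39195164  0.13729099  0.0624899 ] 0.0236833435852792
```

View pics/t2_side.png

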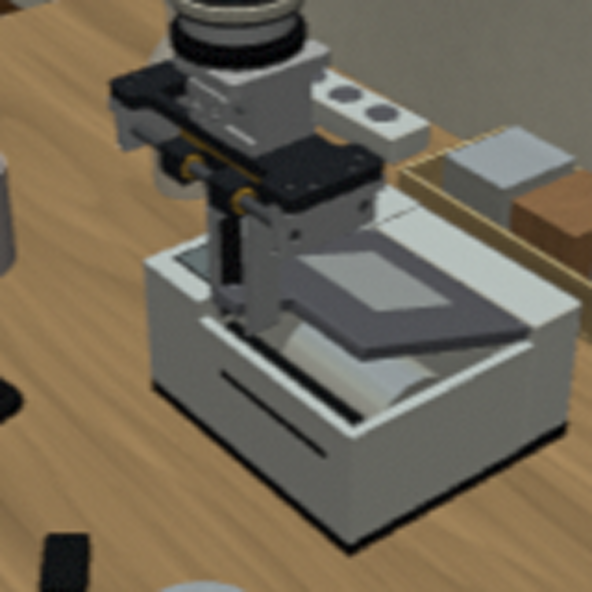

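Call:
arm_command --pt "0 0.003 0 0.0075 0" --pt "0 0.006 0 0.015 0" --pt "0 0.0097 0 0.022 0" --pt "0 0.0136 0 0.0292 0" --pt "0 0.018 0 0.036 0" --pt "0 0.0223 0.0005 0.0428 0" --pt "0 0.027 0.0005 0.049 0" --pt "0 0.0321 0.0005 0.0556 0" --pt "0 0.0375 0.001 0.0617 0" --pt "0 0.043 0.001 0.0675 0"

```text
time: 20.3
tool_pos: [0.5413, -0.0505, 0.2182]
ee_rot: [-3.142, -0.001, 1.595]
wrist_force: [-0.5, 0.4, -3.4]
width: 0.0237
```

Call:
arm_command --pt "0 0.0055 0 0.0052 0" --pt "0 0.0115 0 0.0105 0" --pt "0 0.0115 0 0.0105 0" --pt "0 0.0115 0 0.0105 0"

```text
time: 20.8
tool_pos: [0.5528, -0.0503, 0.2286]
ee_rot: [3.141, -0.001, 1.595]
wrist_force: [-0.5, 2.3, -3.3]
width: 0.0236
```

Run:
```python
from h import *
o=robot.get_obs();print(o['time'],o['tool_pos'],o['ee_rot'],o['wrist_force'],o['wrist_torque'],o['width'])
for n,b in(('side',(185,80,345,240)),('scene',(190,100,340,250))):
  s=snap(n)
  im=s['image'][b[1]:b[3],b[0]:b[2]]; cv2.imwrite(f'pics/t3_{n}.png',cv2.resize(im[:,:,::-1],None,fx=3.7,fy=3.7,interpolation=cv2.INTER_CUBIC))
```

```text
20.8 [ 0.55278411 -0.05026371  0.22861313] [ 3.14051156e+00 -8.84823169e-04  1.59499957e+00] [-0.47263627  2.25100838 -3.25325062] [0.54780004 0.09789009 0.0184061 ] 0.023580628609778158
```

View pics/t3_side.png

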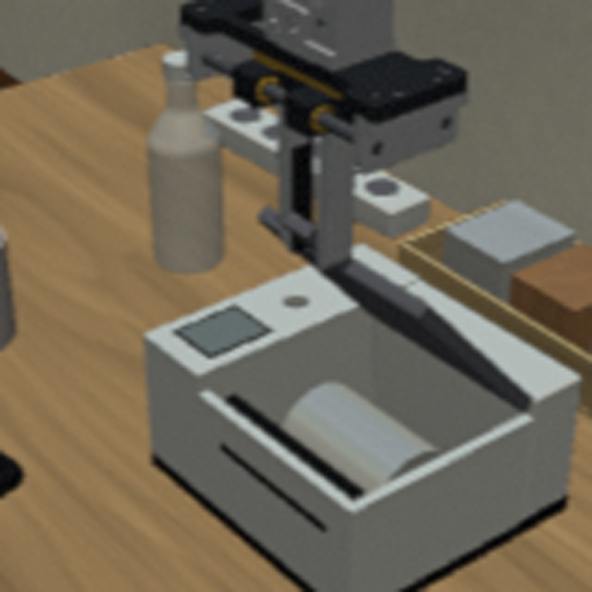

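View pics/t3_scene.png

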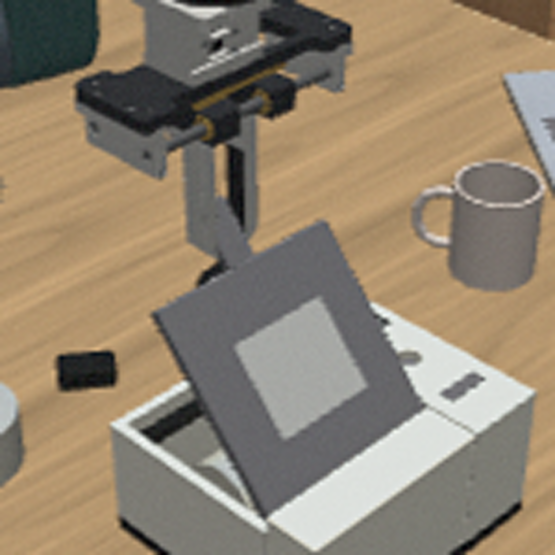

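```bash
cat > ang.py <<'E'
from h import *
p=np.array([.6169,-.01415]);c,q=np.cos(.0242),np.sin(.0242)
f=lambda a,b,z:[p[0]+c*a-q*b,p[1]+q*a+c*b,z]
def cov(th,l,y,h):
    return f(.055-l*np.cos(th)+h*np.sin(th),-.0325+y,.106+l*np.sin(th)+h*np.cos(th))
s=snap('scene');d=snap('side')
b=(190,100)
for n,(U,V),y in(('R',(155,316),-.078),('L',(325,222),.078)):
    print(n,'obs',U,V)
    for t in (46,48,50,52,54): print(t,((proj(s,cov(np.radians(t),.153,y,.006))-b+.5)*3.7-.5).round(0))
for t in (46,50,54): print('side R',t,((proj(d,[cov(np.radians(t),.153,-.078,.006),cov(np.radians(t),.201,-.012,.005),cov(np.radians(t),.201,.012,.005)])-(185,80)+.5)*3.7-.5).round(0).tolist())
E
python3 ang.py
```

```text
R obs 155 316
46 [[154. 313.]]
48 [[158. 311.]]
50 [[163. 309.]]
52 [[167. 308.]]
54 [[171. 307.]]
L obs 325 222
46 [[324. 220.]]
48 [[328. 218.]]
50 [[332. 216.]]
52 [[337. 214.]]
54 [[342. 213.]]
side R 46 [[422.0, 313.0], [305.0, 236.0], [280.0, 221.0]]
side R 50 [[433.0, 298.0], [319.0, 217.0], [294.0, 202.0]]
side R 54 [[444.0, 284.0], [334.0, 198.0], [309.0, 184.0]]
```

```bash
cat > crop.py <<'E'
from h import *
import sys
t=sys.argv[1]
for n,b in(('side',(245,110,345,200)),('scene',(225,150,335,245))):
  s=snap(n)
  im=s['image'][b[1]:b[3],b[0]:b[2]]; cv2.imwrite(f'pics/{t}_{n}.png',cv2.resize(im[:,:,::-1],None,fx=7,fy=6,interpolation=cv2.INTER_CUBIC))
E
python3 crop.py q
```

```text
(no output)
```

View pics/q_side.png

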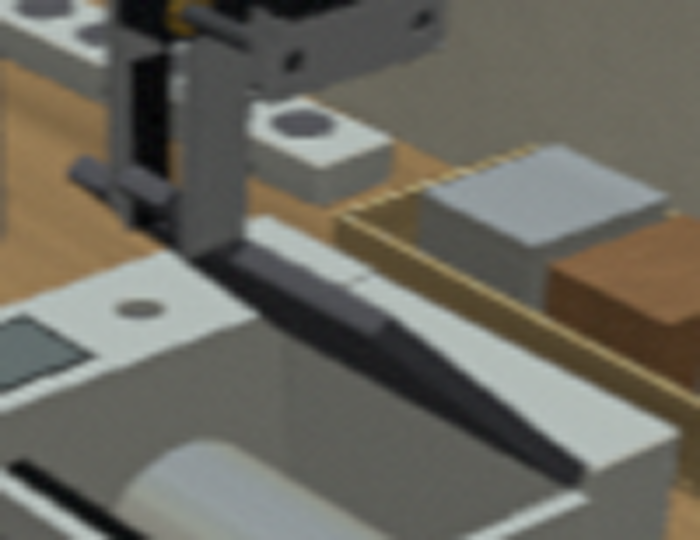

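View pics/q_scene.png

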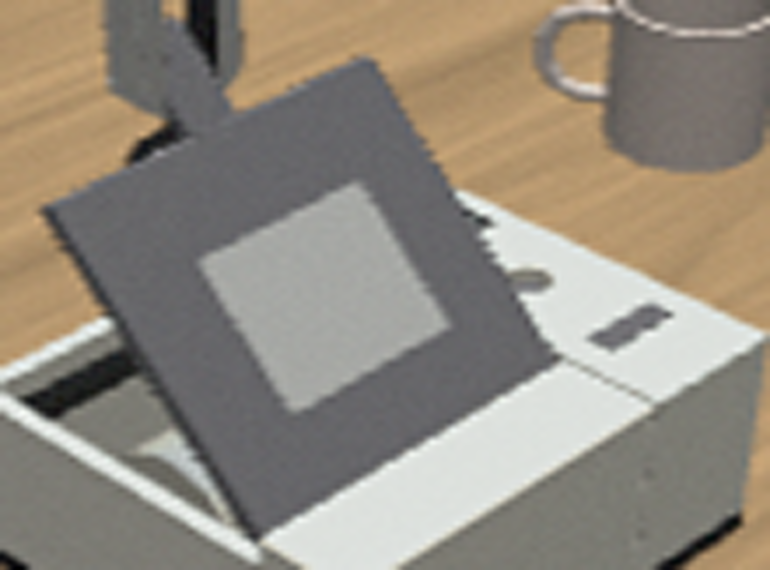

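```bash
cat > ov.py <<'E'
from h import *
import sys
from scipy.optimize import least_squares
p=np.array([.6169,-.01415]);c,q=np.cos(.0242),np.sin(.0242)
f=lambda a,b,z:[p[0]+c*a-q*b,p[1]+q*a+c*b,z]
def cov(th,l,y,h):
    return f(.055-l*np.cos(th)+h*np.sin(th),-.0325+y,.106+l*np.sin(th)+h*np.cos(th))
B={'side':(245,110),'scene':(225,150)};S={n:snap(n) for n in B}
def px(n,th,l,y,h):
    return (proj(S[n],cov(th,l,y,h))[0]-B[n]+.5)*(7,6)-.5
if __name__=='__main__':
  obs=[('scene',.156,-.078,.006,42,209),('scene',.156,.078,.006,370,57),('side',.156,-.078,.006,388,321),('side',.201,.012,.005,86,158)]
  for t in(44,46,48,50,52): print(t,[(px(n,np.radians(t),l,y,h)-(u,v)).round(0).tolist() for n,l,y,h,u,v in obs])
E
python3 ov.py
```

```text
44 [[-6.0, -5.0], [-14.0, -2.0], [-25.0, 16.0], [11.0, 36.0]]
46 [[1.0, -8.0], [-6.0, -6.0], [-14.0, 3.0], [24.0, 20.0]]
48 [[9.0, -11.0], [2.0, -10.0], [-4.0, -9.0], [37.0, 5.0]]
50 [[17.0, -14.0], [11.0, -13.0], [7.0, -21.0], [50.0, -11.0]]
52 [[25.0, -16.0], [19.0, -15.0], [18.0, -33.0], [64.0, -26.0]]
```

Run:
```python
from h import *
im=snap('side')['image'][115:160,250:300];cv2.imwrite('pics/zz.png',cv2.resize(im[:,:,::-1],None,fx=14,fy=12,interpolation=cv2.INTER_LANCZOS4))
```

```text
(no output)
```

View pics/zz.png

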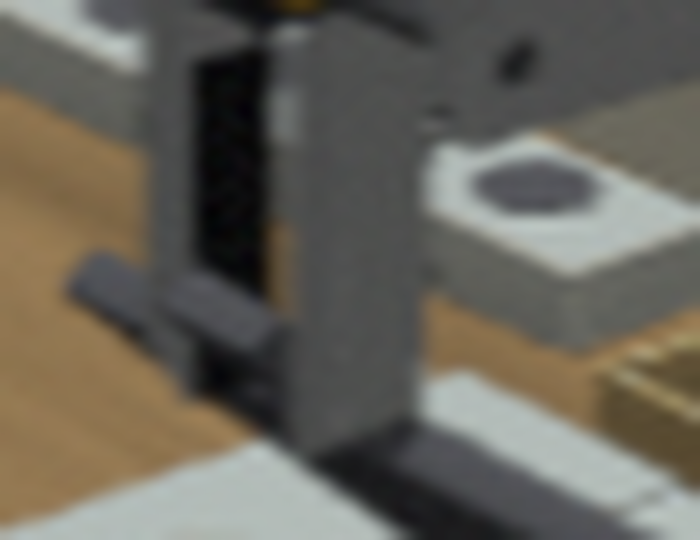

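```bash
cat > ov2.py <<'E'
from ov import *
def P(n,t,l,y,h): return proj(S[n],cov(np.radians(t),l,y,h))[0]
obs=[('scene',.156,-.078,.006,42/7+225-.4,209/6+150-.4),('scene',.156,.078,.006,370/7+225-.4,57/6+150-.4),('side',.156,-.078,.006,388/7+245-.4,321/6+110-.4),('side',.156,.078,.006,256.8,135.6),('side',.201,.012,.005,263.,136.9),('side',.201,-.012,.005,269.3,142.6)]
if __name__=='__main__':
  for t in(45,46,47,48,49,50,51): print(t,[(P(n,t,l,y,h)-(u,v)).round(1).tolist() for n,l,y,h,u,v in obs])
E
python3 ov2.py
```

```text
45 [[-0.4, -1.1], [-1.5, -0.7], [-2.8, 1.5], [-3.5, 1.7], [-3.7, 3.7], [-3.2, 2.2]]
46 [[0.2, -1.4], [-0.9, -1.0], [-2.1, 0.5], [-2.9, 0.7], [-2.8, 2.4], [-2.2, 0.9]]
47 [[0.7, -1.6], [-0.4, -1.3], [-1.3, -0.5], [-2.2, -0.2], [-1.8, 1.1], [-1.3, -0.5]]
48 [[1.2, -1.9], [0.2, -1.6], [-0.6, -1.5], [-1.5, -1.1], [-0.9, -0.2], [-0.4, -1.8]]
49 [[1.8, -2.1], [0.9, -1.9], [0.2, -2.6], [-0.8, -2.0], [0.1, -1.5], [0.6, -3.1]]
50 [[2.4, -2.3], [1.5, -2.1], [1.0, -3.6], [-0.1, -2.9], [1.0, -2.8], [1.6, -4.4]]
51 [[2.9, -2.5], [2.1, -2.4], [1.8, -4.5], [0.6, -3.8], [2.0, -4.0], [2.6, -5.6]]
```

```bash
cat > ov3.py <<'E'
from ov2 import *
o0=[('scene',.156,-.078,.006,45,228),('scene',.156,.078,.006,257,103),('scene',.003,-.078,.006,250,370),('scene',.003,.078,.006,465,217),
('side',.156,-.078,.006,322,370),('side',.156,.078,.006,122,220),('side',.003,-.078,.006,567,247),('side',.003,.078,.006,358,106),('side',.201,.012,.005,126,321),('scene',.201,-.012,.005,82,138),('scene',.201,.012,.005,110,117)]
of={'scene':(212,166),'side':(215,140)}
for n,l,y,h,U,V in o0: print(n,l,y,(P(n,0,l,y,h)-((U+.5)/5-.5+of[n][0],(V+.5)/5-.5+of[n][1])).round(1))
E
python3 ov3.py
```

```text
scene 0.156 -0.078 [-0.8 -1.8]
scene 0.156 0.078 [-0.5 -1.6]
scene 0.003 -0.078 [-0.5 -1.4]
scene 0.003 0.078 [-0.6 -0. ]
side 0.156 -0.078 [-0.6 -0.4]
side 0.156 0.078 [-1.1 -1.5]
side 0.003 -0.078 [-0.6 -0.6]
side 0.003 0.078 [-1.2  0.8]
side 0.201 0.012 [-1.1 -1.8]
scene 0.201 -0.012 [-0.3 -1.6]
scene 0.201 0.012 [ 0.7 -1. ]
```

Run:
```python
from h import *
s=snap('wrist');o=robot.get_obs();print(o['time'],o['tool_pos'],o['ee_rot'],o['wrist_force'])
cv2.imwrite('pics/w6.png',cv2.resize(s['image'][:,:,::-1],None,fx=1.5,fy=1.5,interpolation=cv2.INTER_CUBIC))
```

```text
21.5 [ 0.55253952 -0.05030718  0.22841939] [ 3.14130255e+00 -8.79544658e-04  1.59494116e+00] [ 1.44254917  4.08258373 -3.97001075]
```

View pics/w6.png

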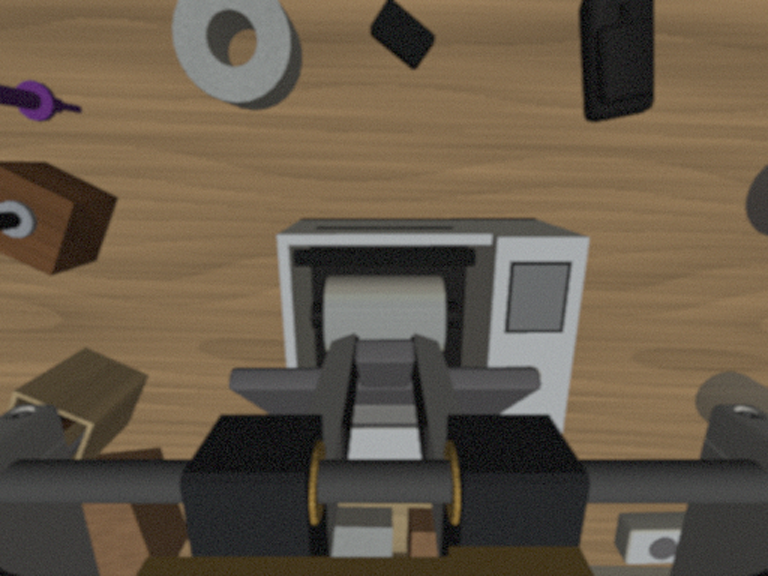

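```bash
cat > jf.py <<'E'
from h import *
from scipy.optimize import least_squares
S={n:snap(n) for n in('scene','side','wrist')}
of={'scene':(212,166),'side':(215,140)}
F=[];C=[] # body pts, cover pts (n,u,v,params,openflag)
def z5(n,U,V): return (U+.5)/5-.5+of[n][0],(V+.5)/5-.5+of[n][1]
for n,U,V,P in [('scene',316,413,(.1,-.1125,.114)),('scene',612,203,(.1,.1125,.114)),('scene',338,47,(-.1,.1125,.114)),('scene',443,153,(.01,.08,.112)),
('side',340,30,(.1,.1125,.114)),('side',45,152,(-.1,.1125,.114)),('side',633,212,(.1,-.1125,.114)),('side',250,107,(.01,.08,.112))]: F.append((n,*z5(n,U,V),P))
F.append(('wrist',588/1.5,238/1.5,(-.1,.1125,.114)))
for n,l,y,h,U,V in [('scene',.156,-.078,.006,45,228),('scene',.156,.078,.006,257,103),('scene',.003,-.078,.006,250,370),('scene',.003,.078,.006,465,217),
('side',.156,-.078,.006,322,370),('side',.156,.078,.006,122,220),('side',.003,-.078,.006,567,247),('side',.003,.078,.006,358,106),('side',.201,.012,.005,126,321),('scene',.201,-.012,.005,82,138),('scene',.201,.012,.005,110,117)]:
  C.append((n,*z5(n,U,V),l,y,h,0))
for n,l,y,h,u,v in [('scene',.156,-.078,.006,42/7+225-.4,209/6+150-.4),('scene',.156,.078,.006,370/7+225-.4,57/6+150-.4),('side',.156,-.078,.006,388/7+245-.4,321/6+110-.4),('side',.156,.078,.006,256.8,135.6),('side',.201,.012,.005,263.,136.9),('side',.201,-.012,.005,269.3,142.6),
 ('wrist',.156,-.078,-.006,230/1.5,369/1.5),('wrist',.156,.078,-.006,539/1.5,368/1.5),('wrist',.156,-.078,.006,232/1.5,388/1.5),('wrist',.156,.078,.006,541/1.5,385/1.5),('wrist',.201,-.012,-.005,357/1.5,341/1.5),('wrist',.201,.012,-.005,413/1.5,341/1.5)]:
  C.append((n,u,v,l,y,h,1))
ix={'scene':0,'side':1,'wrist':2}
def f(x,parts=False):
    c,q=np.cos(x[2]),np.sin(x[2]); W=lambda a,b,z:[x[0]+c*a-q*b,x[1]+q*a+c*b,z]
    r=[]
    for n,u,v,P in F: r.append(proj(S[n],W(*P))[0]+x[4+2*ix[n]:6+2*ix[n]]-(u,v))
    for n,u,v,l,y,h,o in C:
        t=x[3]*o
        r.append(proj(S[n],W(.055-l*np.cos(t)+h*np.sin(t),-.0325+y,.106+l*np.sin(t)+h*np.cos(t)))[0]+x[4+2*ix[n]:6+2*ix[n]]-(u,v))
    r=np.array(r)
    return r if parts else np.r_[r.ravel(),x[4:]/2]
if __name__=='__main__':
  r=least_squares(f,[.617,-.014,.024,.83]+[0]*6,loss='soft_l1');x=r.x
  cov=np.linalg.inv(r.jac.T@r.jac)
  print(x.round(4),'theta',np.degrees(x[3]),'+-',np.degrees(cov[3,3]**.5))
  print(f(x,True).round(1).tolist())
  h=np.array([x[0]+.055*np.cos(x[2])+.0325*np.sin(x[2]),.106]);t=robot.get_obs()['tool_pos'];g=np.array([t[0],t[2]+.0188]);d=g-h;print('geom',np.degrees(np.arctan2(d[1],-d[0])),np.hypot(*d))
E
python3 jf.py
```

```text
[ 0.6216 -0.0164  0.0297  0.8316 -0.5877 -0.1278 -1.4306  0.7928 -0.4336
 -2.0144] theta 47.64918889169494 +- 0.325420761453891
[[0.7, 1.4], [1.1, -0.2], [-0.2, 0.4], [0.4, 1.0], [-0.1, 0.4], [0.0, 0.5], [1.4, -0.6], [0.2, 1.1], [0.1, 1.2], [-1.0, -0.5], [-0.7, -0.7], [-0.2, 0.0], [-0.4, 1.0], [0.6, 0.2], [-0.4, -0.8], [0.1, -0.2], [-0.9, 1.4], [-0.1, -1.1], [-0.6, -0.4], [0.3, 0.1], [1.1, -0.5], [-0.0, -0.6], [0.4, -0.7], [-1.1, -0.1], [-0.2, 0.8], [0.4, -0.7], [0.1, -0.8], [0.2, -1.3], [-3.7, 2.5], [1.6, 3.4], [-1.3, -0.4], [0.8, -0.6]]
geom 48.48978511214223 0.1885712784739207
```

Call:
arm_command --pt "0 0.002 0.0005 0.002 0" --pt "0 0.0042 0.001 0.0038 0" --pt "0 0.0042 0.001 0.0038 0" --pt "0 0.0042 0.001 0.0038 0" --pt "0 0.0042 0.001 0.0038 0"

```text
time: 22.28
tool_pos: [0.5566, -0.0501, 0.2319]
ee_rot: [-3.141, 0.001, 1.594]
wrist_force: [1.8, 1.1, -8.2]
width: 0.0244
```

```bash
python3 crop.py r
python3 - <<'E'
from h import *
s=snap('wrist');o=robot.get_obs();print(o['time'],o['tool_pos'],o['ee_rot'],o['wrist_force'],o['qvel'].round(4),o['width'])
cv2.imwrite('pics/w7.png',cv2.resize(s['image'][200:320,120:400,::-1],None,fx=2.8,fy=2.8,interpolation=cv2.INTER_CUBIC))
snap('side','s7');snap('scene','c7')
im=snap('side')['image'][115:160,250:300];cv2.imwrite('pics/zz2.png',cv2.resize(im[:,:,::-1],None,fx=14,fy=12,interpolation=cv2.INTER_LANCZOS4))
E
```

```text
22.425 [ 0.55666283 -0.05014148  0.23201285] [-3.14153324e+00  5.69160096e-04  1.59407262e+00] [ 1.94724466 -0.15702148 -7.98779998] [ 0.0019 -0.0008  0.0002 -0.0015 -0.0006 -0.0001] 0.023616626961708426
```

View pics/r_scene.png

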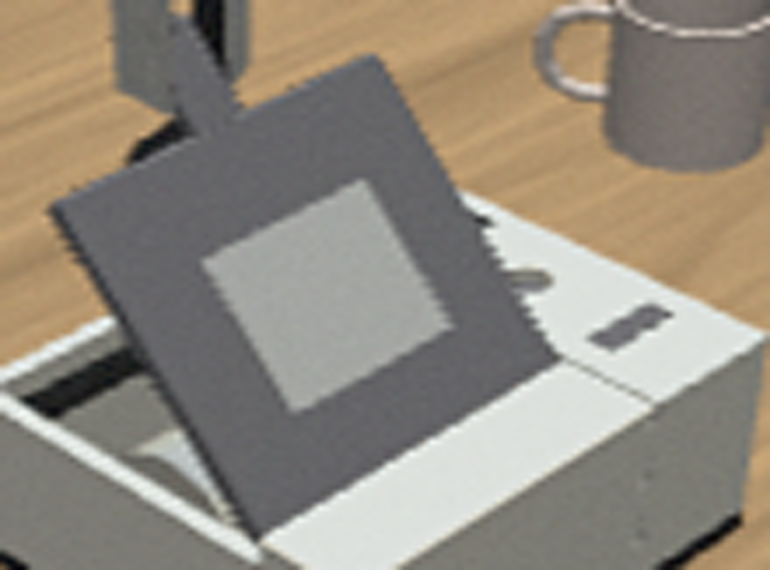

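View pics/r_side.png

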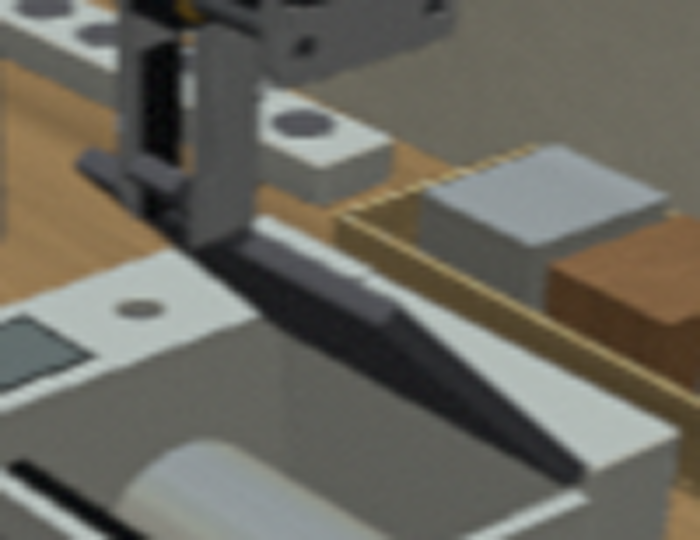

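View pics/w7.png

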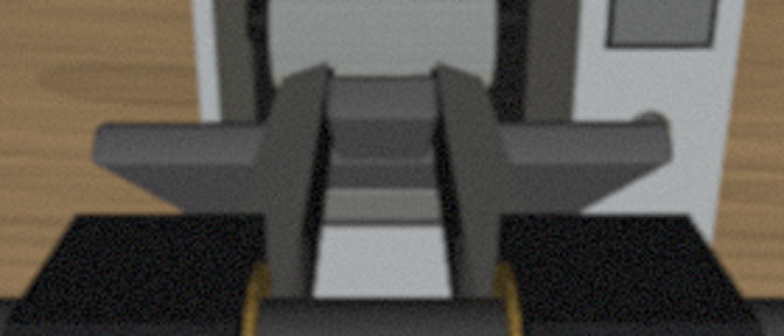

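View pics/zz2.png

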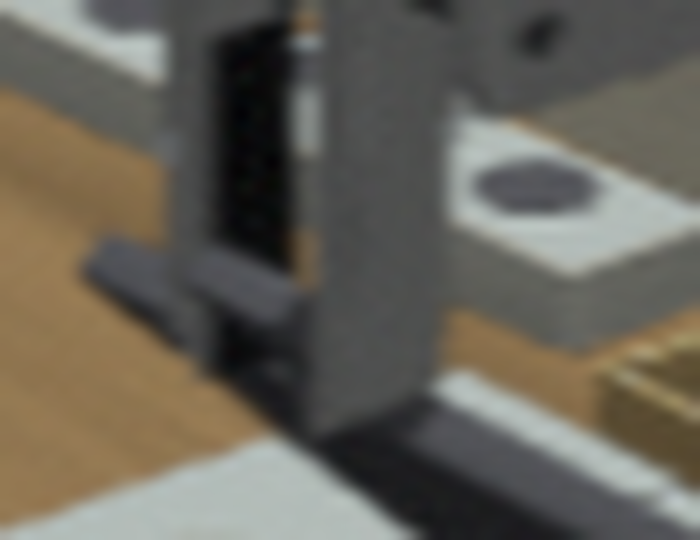

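View pics/s7.png

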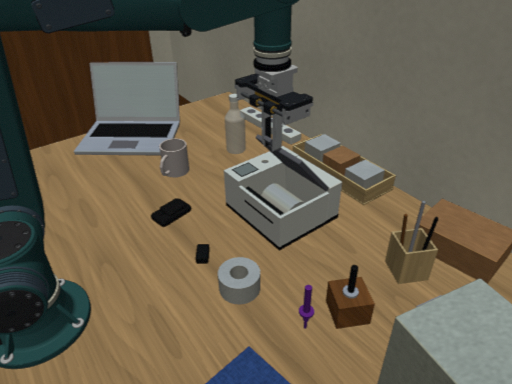

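Run:
```python
import jf,numpy as np
from jf import *
jf.C[:]=[k for k in C if not k[-1]]+[(n,u,v,l,y,h,1) for n,l,y,h,u,v in [('scene',.156,-.078,.006,50/7+225-.4,206/6+150-.4),('scene',.156,.078,.006,377/7+225-.4,54/6+150-.4),('side',.156,-.078,.006,398/7+245-.4,306/6+110-.4),('side',.156,.078,.006,257.9,134.6),('side',.201,.012,.005,264.8,135.4),('side',.201,-.012,.005,271.1,139.7),
('wrist',.156,-.078,-.006,120+95/2.8-.3,200+124/2.8-.3),('wrist',.156,.078,-.006,120+670/2.8-.3,200+122/2.8-.3),('wrist',.201,-.012,-.005,120+329/2.8-.3,200+76/2.8-.3),('wrist',.201,.012,-.005,120+435/2.8-.3,200+76/2.8-.3),('wrist',.201,-.012,.005,120+329/2.8-.3,200+115/2.8-.3),('wrist',.201,.012,.005,120+437/2.8-.3,200+115/2.8-.3)]]
jf.F[:]=[k for k in F if k[0]!='wrist']
r=least_squares(f,[.617,-.014,.024,.83]+[0]*6,loss='soft_l1');x=r.x
print(x.round(4),np.degrees(x[3]));print(f(x,True)[-12:].round(1).tolist())
jf.C[:]=[k for k in C if k[0]!='wrist']
r=least_squares(f,[.617,-.014,.024,.83]+[0]*6,loss='soft_l1');print(np.degrees(r.x[3]))
o=robot.get_obs();print(o['time'],o['wrist_force'],o['tool_pos'])
```

```text
[ 0.6204 -0.0166  0.0282  0.8541 -0.1976  0.0019 -0.9658  0.3947 -0.329
  0.8654] 48.939103964627016
[[0.6, -0.4], [-0.2, -0.5], [-0.0, 0.3], [-1.1, -0.6], [-0.7, 0.5], [-0.1, 0.3], [-0.1, -0.3], [0.3, -0.4], [-0.7, -0.6], [0.8, -0.8], [-1.1, 1.5], [0.7, 1.4]]
49.328991998250295
22.725 [ 3.16082612 -1.08104057 -9.21253688] [ 0.55675788 -0.05013856  0.23213641]
```

Call:
arm_command --pt "0 0.001 0 0 0" --pt "0 0.002 0 0 0" --pt "0 0.002 0 0 0" --pt "0 0.002 0 0 0" --pt "0 0.002 0 0 0" --pt "0 0.002 0 0 0" --pt "0 0.002 0 0 0" --pt "0 0.002 0 0 0"

```text
time: 23.72
tool_pos: [0.5582, -0.0501, 0.2331]
ee_rot: [-3.141, 0.001, 1.594]
wrist_force: [-5.5, -1.7, 0.4]
width: 0.0235
```

```bash
python3 crop.py u
python3 - <<'E'
from h import *
o=robot.get_obs();print(o['time'],o['tool_pos'],o['ee_rot'],o['wrist_force'],o['qvel'].round(4),o['width'])
snap('scene','c8')
E
```

```text
23.825 [ 0.55816331 -0.05006727  0.2331334 ] [-3.14140706e+00  7.02839255e-04  1.59413614e+00] [-4.85716354 -2.0856988  -0.13977659] [-0.0002  0.0003  0.0004  0.0017  0.0002 -0.0008] 0.023631515602862967
```

View pics/u_side.png

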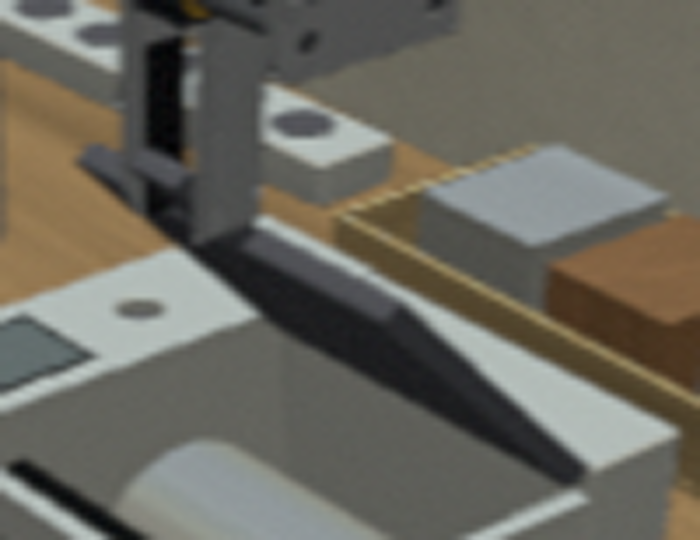

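View pics/c8.png

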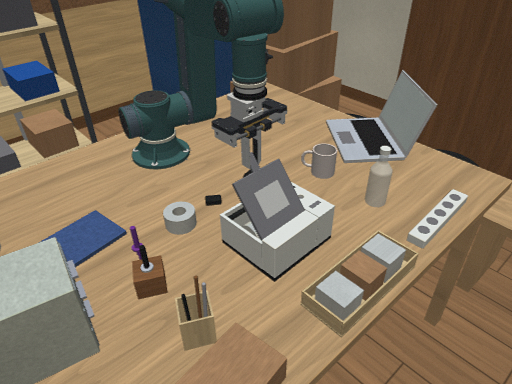

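```bash
python3 -c "
from bench import robot
print(robot.close_job(), robot.get_obs()['time'])"
```

```text
the job is handed in; nothing more can be done
the job is handed in; nothing more can be done
```

I did all the steps in the order asked, and handed the job in at about 24 s with the gripper still holding the cover open at about 50°.

- **Pause key:** I took the stylus from its stand and pressed the key with the cover shut. The wrist force rose to 8.5 N, well above the roughly 4 N it takes, with the tip about 4 mm below the key's rest height. I held it there for about half a second.
- **Stylus:** It is back in the stand. Both fixed cameras show it upright with its collar on the block.
- **Cover:** The arm was still and the wrist force was about 5 N.
- **Angle:** The estimates disagreed slightly. Before the last 0.5° nudge, a fit to the images gave 48.9–49.3°, while the gripper's position gave 50.5–51.3°. After the nudge I read the image as about 49.8° by eye and did not refit.
- **Other objects:** In the last pictures, everything else on the table that the cameras could see was where it started, including the purple look-alike.

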